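Hang the large impression tray on the drying rail

ROBOT

A 6-joint arm with a two-finger parallel gripper is mounted at the origin on the work surface. World frame = base frame: x ahead of the robot, y to its left, z up, the work surface at z = 0. Lengths are in mm, angles in rad, forces in N, time in s.
With the tool pointing down it reaches from about 250 to 800 mm from the base axis. Payload 8.5 kg.
Tool frame: the origin (TCP) lies at the very end of the fingers, on their centre line; the grasp point (between the pads) lies 19 mm behind it; z points along the fingers, x is the direction in which the jaws open and shut, and the axes are right-handed (so a half turn about z gives the same grasp; the last joint's range is limited). The gripper opens to 85 mm and grips with 20 to 120 N. Pads are 22 mm wide; open, the fingers measure 114 mm over their backs; the gripper's body (76 mm by 85 mm) begins 54 mm behind the grasp point. The pads swing forward as they close: fully open they stand 13 mm farther back than shut.
Start: joints at [-1.343, 0.238, -0.013, 1.319, 0, 1.571], TCP at [118.551, -511.394, 231.276] pointing down, gripper open.
Joint ranges: [-2.66, 2.66], [-1.03, 1.9], [-1.14, 1.46], [-1.82, 2.27], [-1.45, 1.34], [-3.14, 3.14]. Speed limits (rad/s): [2.22, 2.22, 2.79, 3.14, 3.14, 3.14].

INTERFACE

Orientations are given as a 3x3 rotation matrix whose columns are the frame's x, y, z axes.
In Python, from station import r gives the robot as it stands. The module is installed in compiled form; this text tells all that it offers.
- The arm moves only by the tool apply_moves, never from a script. Its argument "commands" is a list of rows, each a list of 3 entries, a list of its own where there are three numbers: the closure, from -1 (fully open) to 1 (shut), then the shift along the tool's x, y, z in mm, then the turn about the tool's z in rad. In form: [[hand, [tx, ty, tz], spin], ...]. A call has 1 to 5 rows; each row is the pose to reach, as a shift and turn from the pose commanded when the call began, along the tool's axes at that moment; what a row does not reach only later rows make up. A row lasts 1/8 s, in which the tool goes at most 62.5 mm and 10.7 degrees, less where a joint would pass 70% of its speed; a pose out of reach is approached as far as the arm can. A call with a gripper value outside its range is refused whole. The fingers move at their own pace and stop on an object; "grip_force" is the grip in N (left out, the last holds). Time passes only in rows, so rows that repeat a pose let the fingers close. It gives the time, the measured TCP pose, the force and the opening at its end, in the units of the state.
- r.get_obs(): the state, without advancing time (a new reading comes with each control period).
- r.camera(name): name is "scene" or "top" or "wrist"; returns the picture (400x640x3 uint8, blue, green, red); there is no depth.
- r.get_calibration(name): a dict with "camera_matrix" (3x3 intrinsics, pixels), "world_to_cam" (4x4, takes a point from world to camera coordinates); the wrist camera has in their place "T_tool_cam" (4x4, takes a point from camera to tool coordinates, whose origin is the TCP and whose axes are the tool frame's). Camera axes: x right, y up, looking along -z (the intrinsics and any distortion apply to the point x, -y, -z); pixel columns grow to the right and rows downward; lengths in mm; the calibration is good to about 2 mm. A picture is of the moment at which its call begins: read the wrist's pose just before it. get_calibration takes no time and is no camera call.
- r.job_done(): hands the job in, once; it reports no verdict.
The state is a dict: "t": time; "qpos": joint angles; "joint_velocities": joint speeds; "joint_torque": joint torques, N m; "ee_pos": TCP position; "tool_rot": TCP orientation; "wrist_force": force on the tool from outside, world axes, zero at the start; "ft_torque": the same for the moment, N m; "gripper_width": opening from 0.0 (shut) to 1.0 (fully open).
Only numpy, scipy, OpenCV 4.12 (cv2) and the standard library are available. Lean on these libraries where they do the work, as an engineer would, in place of code of your own. Each camera call takes 0.05 s, during which the arm holds its last target.

TASK

The washed dental impression trays are standing in the white slotted stand, handles up. Hang the largest one, the widest horseshoe, over the bar of the drying rail so that it squarely straddles the bar, a leg on each side and the handle up, next to the tray already hanging there. That other tray must stay hanging on the bar.

Things in the scene. Friction and masses are not known exactly. Their poses are not given: they have to be found in the camera images.
- large_tray_center (a point): Large steel tray: flat upside-down U, 120 mm high, 84 wide (its y), 18 thick (its x); legs 16 wide, 52 apart. Starts upright on its leg tips in a slot of the stand. The point is half-way up, at the underside of the arch: leg tips 60 mm below it; arch top 16 above; above that a flat handle tab, 22 mm wide (y) by 8 thick (x), from 16 to 60 above. z points up the handle. About 90 g.
- stand: White fixed slotted stand, 215 by 112 mm, 32 high. Three slots along its y, at x = -70, 0 and 70 mm, 20 mm deep, floor 12 mm above the table; origin under its middle. Each slot holds one tray, which lifts straight out: the large one is in any of them, the two others are smaller (both 62 mm wide) with the same handles.
- rail: Fixed drying rail: horizontal steel bar, 10 mm thick, along its y, a post at each end, over a shallow white drip tray (120 by 310 mm, rim 14 mm). Origin on the table under the bar's middle; the bar's centre line is 140 mm above it, free between the posts from y = -135 to 135 mm. One tray already hangs on the +y half.
- hung_tray_center (a point): Medium steel tray of the same form (74 mm wide, 18 thick) already hanging over the bar, 60 to 90 mm from the bar's middle towards the rail's +y, its flat side square to the bar. The point is at the underside of its arch, handle top 60 mm above, leg tips 58 mm below.
Not all that is in view belongs to the job. Leave any orange or purple look-alike of the part that bears hung_tray_center alone. Leave any red look-alike of the part that bears large_tray_center alone.

How it is judged:
By the outcome, as a careful person would: the job done as asked, in the order asked, and still so for the second after the job is handed in, with the robot touching nothing.
It also fails if it takes over 40 s, if anything falls off the work surface, if the arm or the gripper's body presses on something with over 40 N, if the wrist force passes 120 N, or if a joint passes its speed limit or range.

## Working session

There is one attempt and no reset: what is moved stays moved. The work goes in short steps, Python scripts to look and compute and a tool call to move; the robot and the scene stay as the last step left them, time stands still between calls to the robot, and variables do not carry over. Pictures are saved under pics/ and viewed, and the job is handed in when it is done.

Besides the shell and the picture viewer there is one more tool, called after "Request:" as a command line: name --argument value ..., lists and objects as JSON in quotes. apply_moves: Moves the arm, as the interface text tells. Its arguments: {"type":"object","properties":{"commands":{"type":"array","items":{"type":"array"}},"grip_force":{"type":"number"}},"required":["commands"]}

```bash
mkdir -p pics
python3 - <<'E'
from station import r
import cv2,numpy as np
o=r.get_obs(); print(o)
for n in ["scene","top"]:
    im=r.camera(n); cv2.imwrite(f"pics/{n}0.png",im)
    print(n,r.get_calibration(n))
print(r.get_calibration("wrist"))
E
```

```text
{'t': 0.0, 'qpos': array([-1.34300471e+00,  2.38798864e-01, -1.42288643e-02,  1.31921231e+00,
       -3.42126165e-05,  1.57083021e+00]), 'joint_velocities': array([ 2.70671023e-05,  8.10071706e-04,  1.08738955e-04, -7.66158950e-04,
        6.39677262e-04, -1.07362670e-03]), 'joint_torque': array([-1.83677883e-03, -5.38778365e+01,  3.46438265e+01,  1.83304207e-02,
       -1.40317547e-04,  1.23415373e-05]), 'ee_pos': array([ 118.45677456, -511.04325052,  230.6780296 ]), 'tool_rot': array([[ 2.25793506e-01, -9.74175120e-01, -3.59358157e-04],
       [-9.74174116e-01, -2.25793789e-01,  1.39869356e-03],
       [-1.44371330e-03,  3.42614928e-05, -9.99998957e-01]]), 'wrist_force': array([-1.51288492, -0.50869667, -0.84974297]), 'ft_torque': array([-0.00862999,  0.02068123,  0.04662692]), 'gripper_width': 1.0005824520609052}
scene {'camera_matrix': array([[513.5737347 ,   0.        , 314.4441229 ],
       [  0.        , 513.5737347 , 201.79846112],
       [  0.        ,   0.        ,   1.        ]]), 'world_to_cam': array([[-3.01720819e-01,  9.53391494e-01, -3.03409248e-03,
         1.1858803
[... 628 characters left out ...]
       [-7.10052557e-02, -1.71457361e-03,  9.97474468e-01,
        -1.28409695e+03],
       [ 0.00000000e+00,  0.00000000e+00,  0.00000000e+00,
         1.00000000e+00]])}
{'camera_matrix': array([[323.54649786,   0.        , 314.96788845],
       [  0.        , 323.54649786, 201.39005363],
       [  0.        ,   0.        ,   1.        ]]), 'T_tool_cam': array([[ 9.99997083e-01, -2.26641283e-03,  8.35345908e-04,
        -5.25490452e-01],
       [-1.93823436e-03, -9.59289373e-01, -2.82418380e-01,
        -7.13388390e+01],
       [ 1.44141509e-03,  2.82415937e-01, -9.59290968e-01,
        -1.42049712e+02],
       [ 0.00000000e+00,  0.00000000e+00,  0.00000000e+00,
         1.00000000e+00]])}
```

View pics/scene0.png

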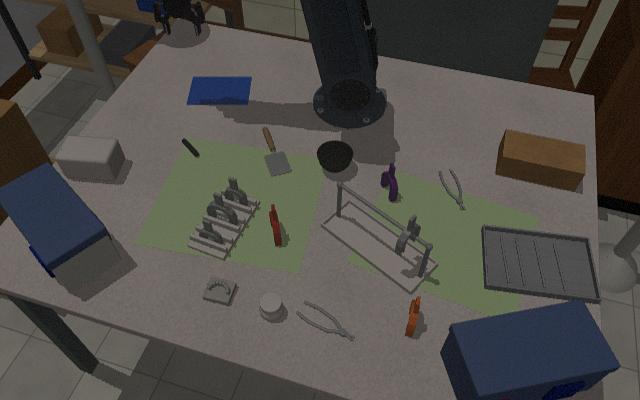

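View pics/top0.png

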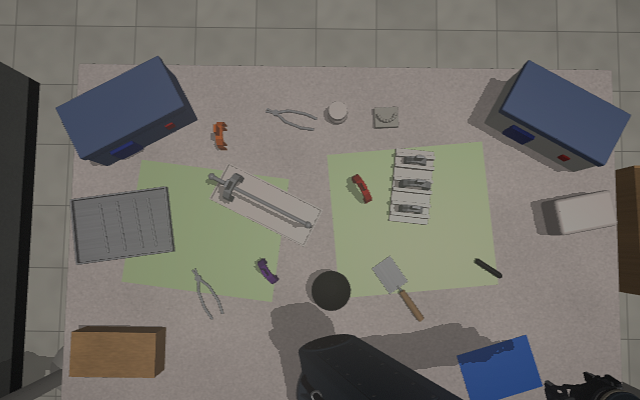

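The scene shows the stand near (225,215) with three trays and the rail near (380,235) with the hung tray. In the top view they are at (412,187) and (265,205). I'll enlarge both.

Run:
```python
import cv2
t=cv2.imread("pics/top0.png"); s=cv2.imread("pics/scene0.png")
f=lambda im,x,y,w,h,k,n: cv2.imwrite(n,cv2.convertScaleAbs(cv2.resize(im[y:y+h,x:x+w],None,fx=k,fy=k,interpolation=cv2.INTER_CUBIC),alpha=1.4))
f(t,380,140,70,90,6,"pics/t_stand.png")
f(t,200,155,130,95,6,"pics/t_rail.png")
f(s,180,165,90,100,6,"pics/s_stand.png")
f(s,315,160,130,100,6,"pics/s_rail.png")
```

```text
(no output)
```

View pics/t_stand.png

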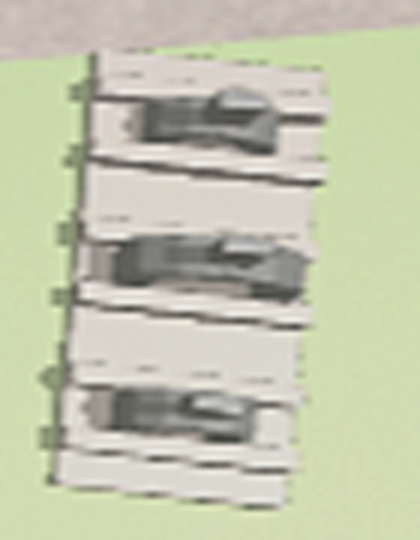

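View pics/t_rail.png

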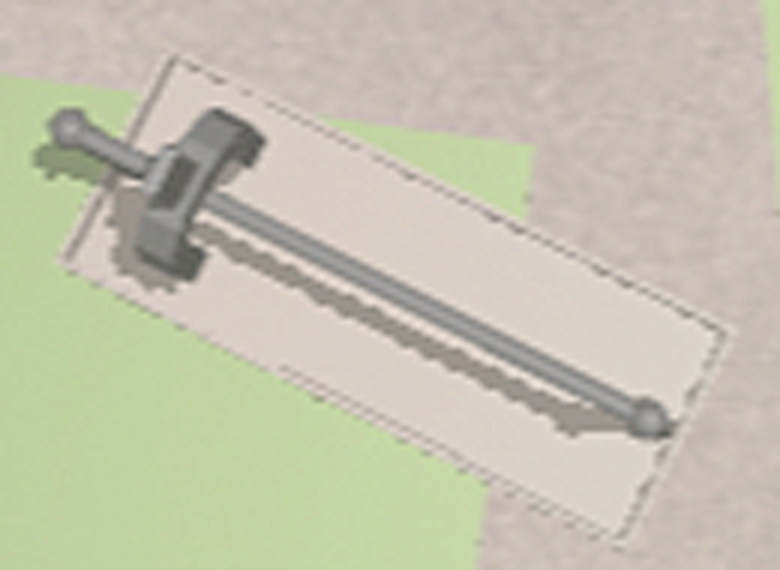

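View pics/s_stand.png

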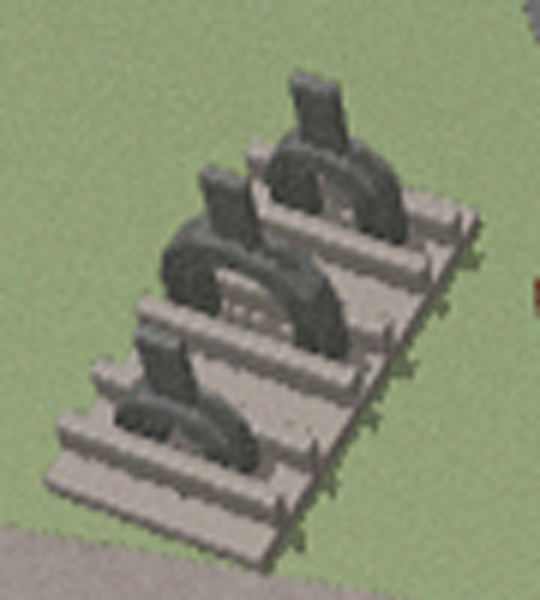

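View pics/s_rail.png

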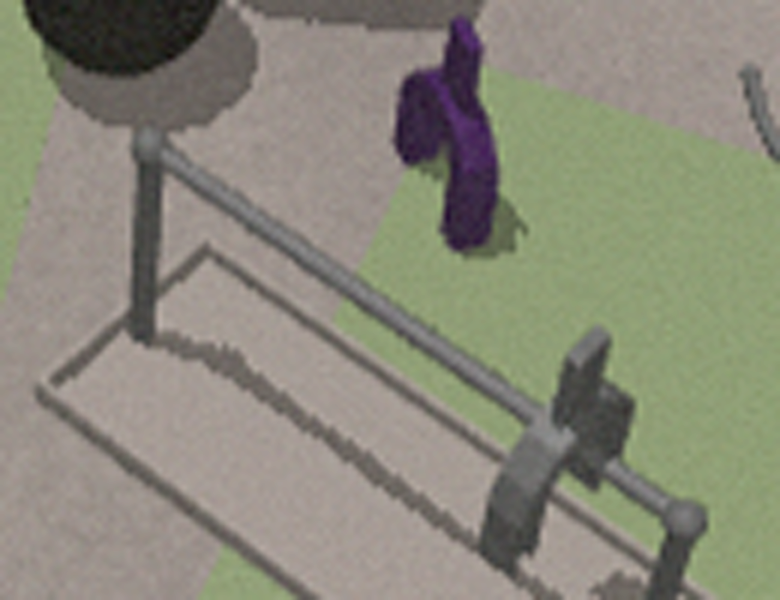

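The middle slot holds the widest tray: about 32 px, against about 23.5 px for the others. Next I'll fit the poses of the stand, tray, rail and hung tray.

```bash
cat > h.py <<'E'
import numpy as np, cv2
from station import r
from scipy.optimize import least_squares
C={n:r.get_calibration(n) for n in ("top","scene","wrist")}
def proj(n,P,T=None):
    P=np.atleast_2d(P); W=C[n]["world_to_cam"] if T is None else T
    p=P@W[:3,:3].T+W[:3,3]; q=np.c_[p[:,0],-p[:,1],-p[:,2]]
    K=C[n]["camera_matrix"]; u=q@K.T; return u[:,:2]/u[:,2:]
def wristT(o):
    T=np.eye(4); T[:3,:3]=o["tool_rot"]; T[:3,3]=o["ee_pos"]
    return np.linalg.inv(T@C["wrist"]["T_tool_cam"])
def R(a): return np.array([[np.cos(a),-np.sin(a),0],[np.sin(a),np.cos(a),0],[0,0,1]])
def fit(obs,x0,z=0):
    # obs: list (cam, px, local point, T)
    def f(p):
        e=[]
        for n,uv,l,T in obs:
            e.append(proj(n,R(p[2])@np.array(l,float)+[p[0],p[1],z],T)[0]-uv)
        return np.ravel(e)*1.0
    s=least_squares(f,[x0[0],x0[1],x0[2]],x_scale=[10,10,.1]); return s.x,s.fun.reshape(-1,2)
def ground(n,uv,z,T=None):
    return least_squares(lambda p:proj(n,[p[0],p[1],z],T)[0]-uv,[500,0],x_scale=[100,100]).x
E
python3 - <<'E'
from h import *
np.set_printoptions(precision=2,suppress=True)
tc=lambda x,y:(380+(x+.5)/6-.5,140+(y+.5)/6-.5)
tr=lambda x,y:(200+(x+.5)/6-.5,155+(y+.5)/6-.5)
ss=lambda x,y:(180+(x+.5)/6-.5,165+(y+.5)/6-.5)
sr=lambda x,y:(315+(x+.5)/6-.5,160+(y+.5)/6-.5)
for n in("top","scene"):
    W=C[n]["world_to_cam"];print(n,-W[:3,:3].T@W[:3,3])
# bar knobs
for nm,a,b in (("far-end",tr(68,127),sr(686,518)),("other",tr(648,417),sr(150,147))):
    print(nm,ground("top",a,140),ground("scene",b,140))
print("handle hung z205",ground("top",tr(174,180),205),ground("scene",sr(600,338),205))
print("large handle top z132",ground("top",tc(247,248),132),ground("scene",ss(226,174),132))
# large tray ends in top view at arch/leg upper ~ z72
print("legs z70",ground("top",tc(117,258),75),ground("top",tc(305,275),75))
print("plate corners", [ground("top",tc(*p),12) for p in ((97,50),(325,72),(55,487),(287,507))])
print("tray corners", [ground("top",tr(*p),14) for p in ((172,57),(733,328),(65,265),(620,545))])
E
```

```text
top [ 437.6    51.4  1318.59]
scene [1324.41  298.47 1168.68]
far-end [598.92 352.03] [596.8 351.7]
other [474.93  95.67] [474.43  95.38]
handle hung z205 [568.47 290.9 ] [569.53 302.15]
large handle top z132 [ 593.16 -201.83] [ 594.48 -201.62]
legs z70 [ 595.23 -153.9 ] [ 588.41 -240.75]
plate corners [array([ 705.32, -154.46]), array([ 695.83, -265.72]), array([ 491.58, -134.46]), array([ 483.34, -246.39])]
tray corners [array([651.09, 334.61]), array([522.4,  60. ]), array([548.9 , 383.58]), array([417.31, 112.91])]
```

Both cameras agree to about 2 mm. The large tray's handle top is at (594, -201.7), with yaw about -0.085. The bar's centre is at (536.5, 223.7), and its +y axis points at yaw 1.124. I'm moving to hover over the tray.

Request:
apply_moves --commands '[[-1, [-97, -266, 0], -0.63], [-1, [-97, -266, 0], -0.63], [-1, [-97, -266, 0], -0.63], [-1, [-97, -266, 0], -0.63], [-1, [-97, -266, 0], -0.63]]'

```text
t: 0.72
ee_pos: [357.7, -354.9, 231.0]
tool_rot: [[0.759, -0.652, -0.0], [-0.652, -0.759, 0.001], [-0.0, -0.0, -1.0]]
wrist_force: [0.0, -0.7, 0.2]
gripper_width: 0.996
```

```bash
cat >> h.py <<'E'
def to(target,yaw,o=None):
    o=o or r.get_obs(); Rt=o["tool_rot"]; d=Rt.T@(np.array(target)-o["ee_pos"])
    y=np.arctan2(Rt[1,0],Rt[0,0]); s=-(yaw-y); s=(s+np.pi)%(2*np.pi)-np.pi
    print("t %.2f pos %s yaw %.4f tz %s"%(o["t"],o["ee_pos"].round(1),y,Rt[:,2].round(4)),"q",o["qpos"].round(3),"F",o["wrist_force"].round(1),"g",round(o["gripper_width"],3)); print("shift",d.round(2),"spin",round(s,4))
E
python3 -c "
from h import *
to([594,-201.7,231],-.087)"
```

```text
t 0.72 pos [ 357.7 -354.9  231. ] yaw -0.7098 tz [-1.e-04  6.e-04 -1.e+00] q [-0.782  0.202 -0.061  1.308  0.     1.499] F [ 0.  -0.7  0.2] g 0.996
shift [ 7.9390e+01 -2.7017e+02  1.1000e-01] spin -0.6228
```

Request:
apply_moves --commands '[[-1, [79, -270, 0], -0.622], [-1, [79, -270, 0], -0.622], [-1, [79, -270, 0], -0.622], [-1, [79, -270, 0], -0.622], [-1, [79, -270, 0], -0.622]]'

```text
t: 1.35
ee_pos: [594.3, -202.0, 230.3]
tool_rot: [[0.996, -0.088, -0.001], [-0.088, -0.996, 0.001], [-0.001, -0.001, -1.0]]
wrist_force: [-0.3, -1.6, 0.7]
gripper_width: 1.001
```

```bash
python3 -c "
from h import *
o=r.get_obs();im=r.camera('wrist');cv2.imwrite('pics/w1.png',im);np.save('w1.npy',o,allow_pickle=True)
to([594,-201.7,231],-.087)"
```

```text
t 1.40 pos [ 596.3 -200.7  229.9] yaw -0.0873 tz [ 2.0e-04  1.4e-03 -1.0e+00] q [-3.250e-01  4.220e-01  2.540e-01  1.403e+00  1.000e-03  1.333e+00] F [-0.3  0.6 -1.2] g 1.0
shift [-2.16  1.23 -1.11] spin -0.0003
```

View pics/w1.png

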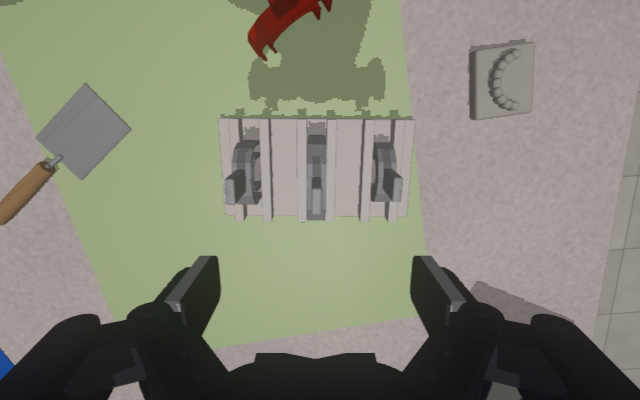

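```bash
python3 -c "
from h import *
im=cv2.imread('pics/w1.png');c=im[105:230,210:425];cv2.imwrite('pics/w1c.png',cv2.convertScaleAbs(cv2.resize(c,(645*4//4,375),interpolation=cv2.INTER_CUBIC),alpha=1.3))
c=im[120:225,285:350];cv2.imwrite('pics/w1d.png',cv2.convertScaleAbs(cv2.resize(c,None,fx=5,fy=5,interpolation=cv2.INTER_CUBIC),alpha=1.3))
o=np.load('w1.npy',allow_pickle=True).item();T=wristT(o);print(o['ee_pos'])
a=-.087
for l in ([0,-11,60],[0,11,60],[0,-42,-10],[0,42,-10]): print(l,(proj('wrist',R(a)@np.array(l)+[594,-201.7,72],T)[0]-[285,120])*5)
"
```

```text
[ 594.2698571  -202.02802272  230.33421111]
[0, -11, 60] [152.01995681 483.38386717]
[0, 11, 60] [152.23973186 347.43734026]
[0, -42, -10] [151.80823984 515.43892291]
[0, 42, -10] [152.47084898  97.96026891]
```

View pics/w1d.png

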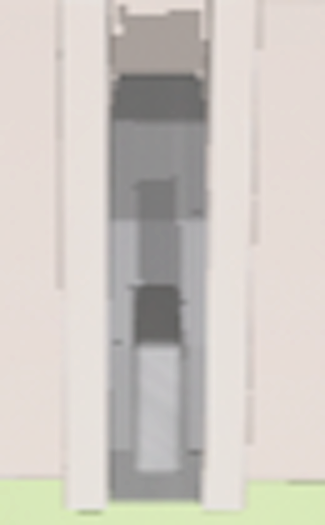

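The handle top spans crop x 136–181 and y 343–472. That makes the tray centre about (595, -200.5) with yaw -0.087. Descending partway, with the hand partly closed.

Request:
apply_moves --commands '[[-0.3, [0, 0, 40], 0], [-0.3, [0, 0, 75], 0], [-0.3, [0, 0, 75], 0], [-0.3, [0, 0, 75], 0]]'

```text
t: 1.9
ee_pos: [592.5, -204.6, 157.5]
tool_rot: [[0.996, -0.091, 0.001], [-0.091, -0.996, -0.0], [0.001, 0.0, -1.0]]
wrist_force: [-0.1, -0.7, -0.4]
gripper_width: 0.649
```

```bash
python3 -c "
from h import *
o=r.get_obs();im=r.camera('wrist');cv2.imwrite('pics/w2.png',im);np.save('w2.npy',o,allow_pickle=True)
T=wristT(o)
for l in ([0,-11,60],[0,11,60]): print(l,(proj('wrist',R(-.087)@np.array(l)+[595,-200.5,72],T)[0]))
to([595,-200.5,96],-.087,o)"
```

```text
[0, -11, 60] [319.69517749 251.96360371]
[0, 11, 60] [319.76720497 215.09187406]
t 1.90 pos [ 592.5 -204.6  157.5] yaw -0.0913 tz [ 9.e-04 -2.e-04 -1.e+00] q [-0.332  0.442  0.1    1.228  0.     1.33 ] F [-0.1 -0.7 -0.4] g 0.649
shift [ 2.07 -4.29 61.5 ] spin -0.0043
```

View pics/w2.png

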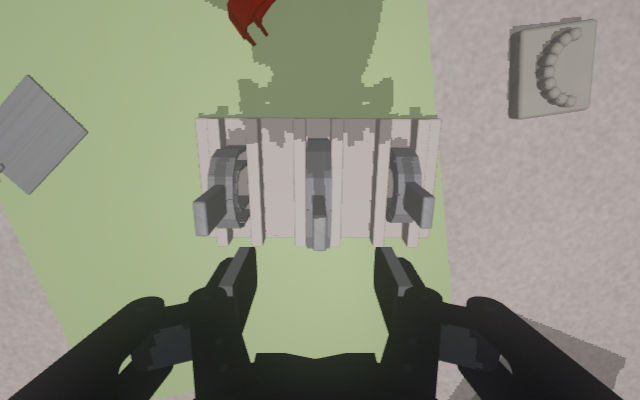

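The handle top is centred at (320,231). The prediction was (319.7,233.5), so they agree. Continuing down.

Request:
apply_moves --commands '[[-0.3, [2, -4, 30], 0], [-0.3, [2, -4, 60], 0], [-0.3, [2, -4, 60], 0], [-0.3, [2, -4, 60], 0]]'

```text
t: 2.45
ee_pos: [595.4, -200.9, 98.2]
tool_rot: [[0.996, -0.091, 0.002], [-0.091, -0.996, -0.001], [0.002, 0.0, -1.0]]
wrist_force: [0.7, -0.2, 0.4]
gripper_width: 0.651
```

```bash
python3 -c "
from h import *
o=r.get_obs();im=r.camera('wrist');cv2.imwrite('pics/w3.png',im)
to([595,-200.5,96],-.087,o);to([595,-200.5,96],-.087)"
```

```text
t 2.45 pos [ 595.4 -200.9   98.2] yaw -0.0911 tz [ 2.2e-03 -7.0e-04 -1.0e+00] q [-0.325  0.479  0.003  1.093  0.     1.337] F [ 0.7 -0.2  0.4] g 0.651
shift [-0.49 -0.35  2.24] spin -0.0041
t 2.50 pos [ 595.6 -200.9   98.4] yaw -0.0912 tz [ 2.7e-03 -8.0e-04 -1.0e+00] q [-0.325  0.479  0.003  1.092  0.     1.337] F [-0.7 -0.7  0.8] g 0.646
shift [-0.64 -0.39  2.38] spin -0.0042
```

View pics/w3.png

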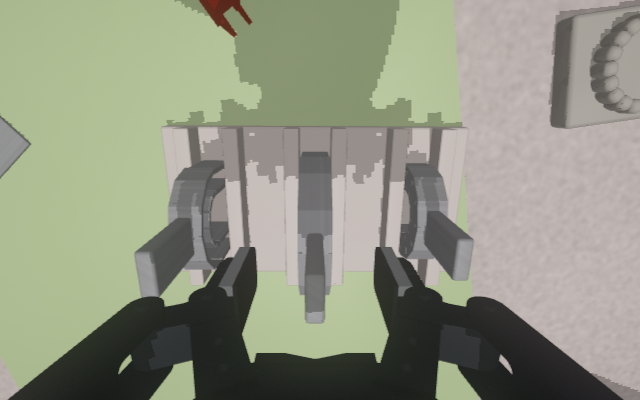

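The handle is at x≈315, midway between the pads (255 and 375). Closing.

Request:
apply_moves --commands '[[1, [0, 0, 2], 0], [1, [0, 0, 2], 0], [1, [0, 0, 2], 0], [1, [0, 0, 2], 0], [1, [0, 0, 2], 0]]' --grip_force 60

```text
t: 3.12
ee_pos: [594.7, -200.5, 94.7]
tool_rot: [[0.996, -0.091, 0.001], [-0.091, -0.996, -0.0], [0.001, 0.0, -1.0]]
wrist_force: [1.1, -0.1, 5.0]
gripper_width: 0.085
```

Request:
apply_moves --commands '[[1, [0, 0, 0], 0], [1, [0, 0, 0], 0]]'

```text
t: 3.38
ee_pos: [594.8, -200.6, 94.7]
tool_rot: [[0.996, -0.091, 0.001], [-0.091, -0.996, -0.0], [0.001, 0.0, -1.0]]
wrist_force: [0.2, -0.2, 6.0]
gripper_width: 0.084
```

```bash
python3 -c "
from h import *
to([595,-200.5,250],-.087)"
```

```text
t 3.38 pos [ 594.8 -200.6   94.7] yaw -0.0910 tz [ 7.e-04 -2.e-04 -1.e+00] q [-0.325  0.481 -0.003  1.086  0.     1.336] F [ 0.2 -0.2  6. ] g 0.084
shift [ 3.6000e-01 -6.0000e-02 -1.5526e+02] spin -0.004
```

Request:
apply_moves --commands '[[1, [0, 0, -15], 0], [1, [0, 0, -40], 0], [1, [0, 0, -80], 0], [1, [0, 0, -130], 0], [1, [0, 0, -180], 0]]'

```text
t: 4.0
ee_pos: [594.0, -200.3, 276.4]
tool_rot: [[0.996, -0.091, -0.0], [-0.091, -0.996, 0.0], [-0.0, -0.0, -1.0]]
wrist_force: [0.4, -1.6, -1.6]
gripper_width: 0.087
```

Request:
apply_moves --commands '[[1, [0, 0, -7], 0], [1, [0, 0, -7], 0]]'

```text
t: 4.25
ee_pos: [594.5, -200.5, 281.5]
tool_rot: [[0.996, -0.091, 0.0], [-0.091, -0.996, -0.0], [0.0, -0.0, -1.0]]
wrist_force: [-0.1, -0.4, -1.0]
gripper_width: 0.087
```

```bash
python3 -c "
from h import *
o=r.get_obs();im=r.camera('wrist');cv2.imwrite('pics/w4.png',im);cv2.imwrite('pics/s4.png',r.camera('scene'))
to([536.5,223.7,280],1.124)"
```

```text
t 4.35 pos [ 593.9 -200.3  279.8] yaw -0.0910 tz [-2.4e-03  9.0e-04 -1.0e+00] q [-0.325  0.415  0.369  1.527  0.     1.336] F [ 0.6  0.1 -0.7] g 0.085
shift [-9.5660e+01 -4.1701e+02  3.7000e-01] spin -1.215
```

View pics/w4.png

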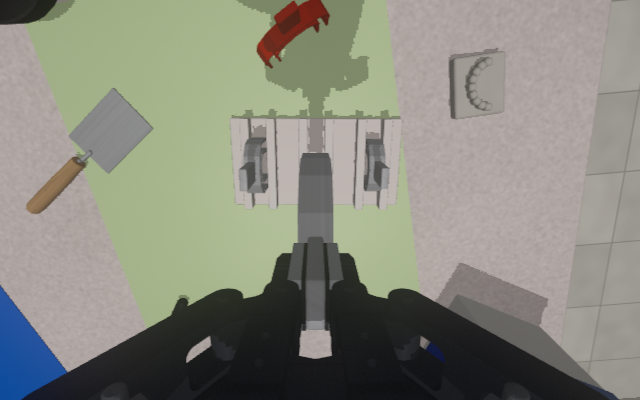

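View pics/s4.png

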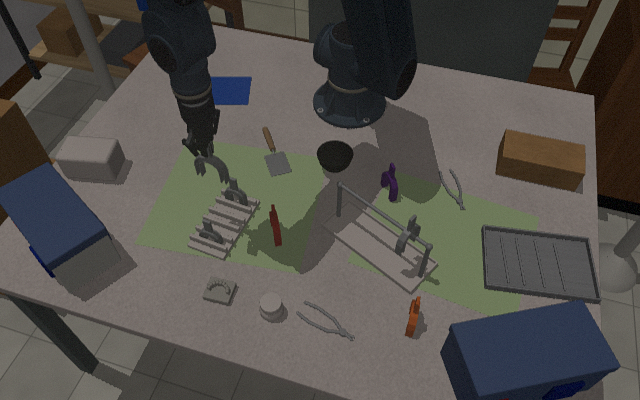

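The tray came out straight, hangs vertically and is held centrally, and the other two stayed put. Carrying it to above the bar.

Request:
apply_moves --commands '[[1, [-12, -50, 0], -0.15], [1, [-24, -104, 0], -0.3], [1, [-36, -157, 0], -0.46], [1, [-48, -208, 0], -0.61], [1, [-48, -208, 0], -0.61]]'

```text
t: 4.97
ee_pos: [564.3, 14.2, 280.0]
tool_rot: [[0.865, 0.501, -0.003], [0.501, -0.865, 0.001], [-0.002, -0.002, -1.0]]
wrist_force: [0.1, 0.1, -0.3]
gripper_width: 0.083
```

```bash
python3 -c "
from h import *
to([536.5,223.7,280],1.124)"
```

```text
t 4.97 pos [564.3  14.2 280. ] yaw 0.5250 tz [-2.7e-03  6.0e-04 -1.0e+00] q [2.500e-02 3.000e-01 1.960e-01 1.469e+00 1.000e-03 1.071e+00] F [ 0.1  0.1 -0.3] g 0.083
shift [  80.95 -195.22    0.22] spin -0.599
```

Request:
apply_moves --commands '[[1, [21, -50, 0], -0.15], [1, [41, -100, 0], -0.3], [1, [61, -147, 0], -0.45], [1, [80, -195, 0], -0.6], [1, [80, -195, 0], -0.6]]'

```text
t: 5.6
ee_pos: [537.6, 222.2, 279.7]
tool_rot: [[0.433, 0.901, -0.002], [0.901, -0.433, -0.001], [-0.001, -0.002, -1.0]]
wrist_force: [-0.3, -1.1, -1.5]
gripper_width: 0.083
```

Request:
apply_moves --commands '[[1, [0, 0, 0], 0], [1, [0, 0, 0], 0], [1, [0, 0, 0], 0]]'

```text
t: 5.98
ee_pos: [538.6, 218.8, 281.3]
tool_rot: [[0.439, 0.899, -0.0], [0.899, -0.439, -0.0], [-0.0, -0.0, -1.0]]
wrist_force: [-1.1, -0.5, -0.3]
gripper_width: 0.085
```

```bash
python3 -c "
from h import *
o=r.get_obs();im=r.camera('wrist');cv2.imwrite('pics/w5.png',im);np.save('w5.npy',o,allow_pickle=True);cv2.imwrite('pics/s5.png',r.camera('scene'));cv2.imwrite('pics/t5.png',r.camera('top'))
to([536.5,223.7,280],1.124,o)
to([536.5,223.7,280],1.124)"
```

```text
t 5.97 pos [538.6 218.8 281.3] yaw 1.1168 tz [-1.e-04 -0.e+00 -1.e+00] q [ 0.386  0.328  0.24   1.483 -0.     0.84 ] F [-1.1 -0.5 -0.3] g 0.085
shift [ 3.45 -4.05  1.34] spin -0.0072
t 6.12 pos [538.5 219.4 281.4] yaw 1.1178 tz [ 1.e-04  1.e-04 -1.e+00] q [0.387 0.328 0.24  1.483 0.    0.84 ] F [-0.  -0.2 -0.4] g 0.086
shift [ 3.   -3.68  1.43] spin -0.0062
```

View pics/w5.png

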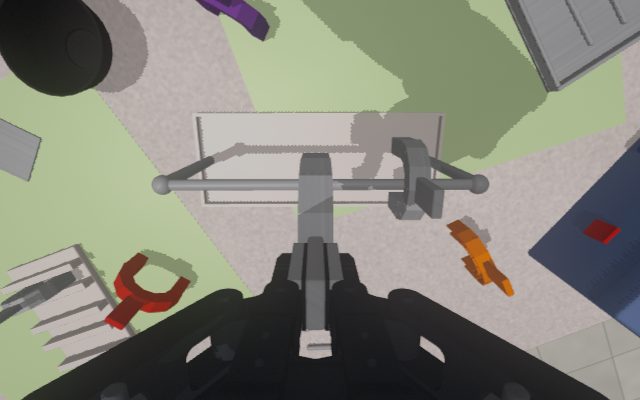

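View pics/s5.png

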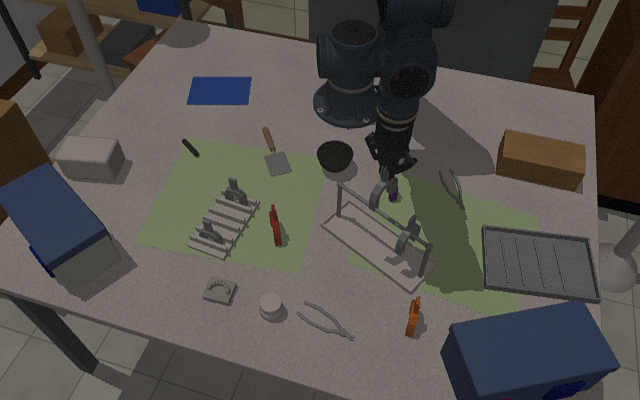

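View pics/t5.png

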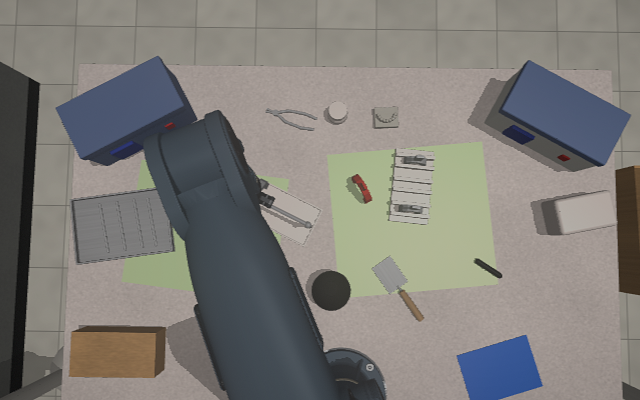

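```bash
python3 -c "
from h import *
np.set_printoptions(precision=1,suppress=True)
o=np.load('w5.npy',allow_pickle=True).item();T=wristT(o)
A=ground('wrist',(479,184),140,T);B=ground('wrist',(162,185),140,T);print(A,B,(A+B)/2,np.linalg.norm(A-B),np.arctan2(*(A-B)[::-1]))
im=cv2.imread('pics/w5.png')
def tray(c,yaw,n,T,im,w=42,lt=-60,col=(0,0,255)):
    P=[[s,y,z] for s in(-4,4) for y,z in((-11,60),(11,60))]+[[s,y,z] for s in(-9,9) for y,z in((-w,lt),(w,lt),(-w,-15),(w,-15),(0,16),(0,0))]
    for q in proj(n,np.array(P)@R(yaw).T+c,T): cv2.circle(im,(round(q[0]*2),round(q[1]*2)),3,col,-1)
im=cv2.resize(im,None,fx=2,fy=2,interpolation=cv2.INTER_CUBIC)
for d in (75,85):
  c=np.array([536.5,223.7,145])+d*np.array([.432,.902,0]); tray(c,1.124,'wrist',T,im,37,-58,(0,255*(d==75),255))
h=o['ee_pos']+[0,0,-22.7]; tray(h,1.117,'wrist',T,im)
cv2.imwrite('pics/w5o.png',im[200:700,240:1000])
"
```

```text
[598.3 354.4] [474.5  97.7] [536.4 226.1] 284.99163037447903 1.1216865750627443
```

View pics/w5o.png

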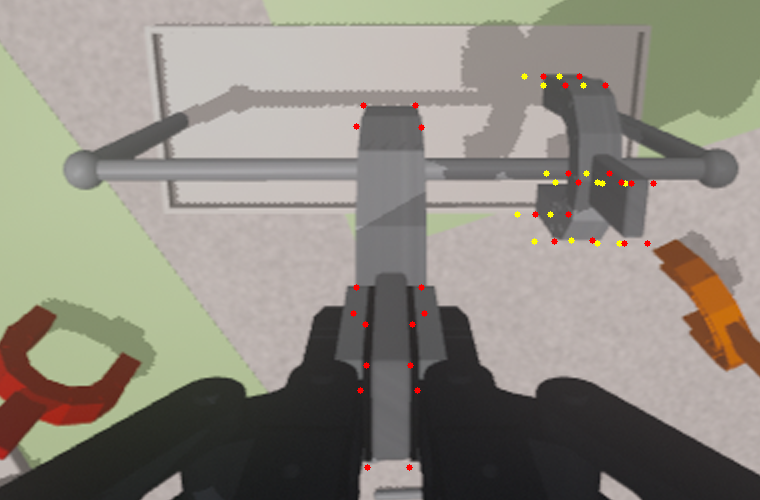

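The held-tray model overlay matches the picture, so the grasp is good. The hung tray sits at about y=+84, and the wrist view puts the bar centre at about (536.4, 226). I'm aiming for rail y≈+10 and stopping with the arch about 25 mm above the bar.

Request:
apply_moves --commands '[[1, [14, -4, 0], -0.005], [1, [14, -4, 30], -0.005], [1, [14, -4, 60], -0.005], [1, [14, -4, 86], -0.005], [1, [14, -4, 86], -0.005]]'

```text
t: 6.75
ee_pos: [539.9, 234.7, 193.6]
tool_rot: [[0.432, 0.902, -0.003], [0.902, -0.432, -0.001], [-0.003, -0.002, -1.0]]
wrist_force: [-1.4, -0.3, 0.2]
gripper_width: 0.086
```

Request:
apply_moves --commands '[[1, [0, 0, 0], 0], [1, [0, 0, 0], 0], [1, [0, 0, 0], 0]]'

```text
t: 7.12
ee_pos: [541.3, 234.6, 196.2]
tool_rot: [[0.432, 0.902, 0.001], [0.902, -0.432, 0.001], [0.001, 0.001, -1.0]]
wrist_force: [-0.3, -0.9, -1.1]
gripper_width: 0.086
```

```bash
python3 -c "
from h import *
np.set_printoptions(precision=1,suppress=True)
o=r.get_obs();im=r.camera('wrist');cv2.imwrite('pics/w6.png',im);np.save('w6.npy',o,allow_pickle=True)
s=r.camera('scene');cv2.imwrite('pics/s6.png',s)
cv2.imwrite('pics/s6c.png',cv2.convertScaleAbs(cv2.resize(s[130:290,320:450],None,fx=3.7,fy=3.7,interpolation=cv2.INTER_CUBIC),alpha=1.4))
to([540.7,234,168],1.1225,o)"
```

```text
t 7.12 pos [541.3 234.6 196.2] yaw 1.1240 tz [ 0.  0. -1.] q [0.4 0.4 0.1 1.3 0.  0.9] F [-0.3 -0.9 -1.1] g 0.086
shift [-0.8 -0.3 28.2] spin 0.0015
```

View pics/w6.png

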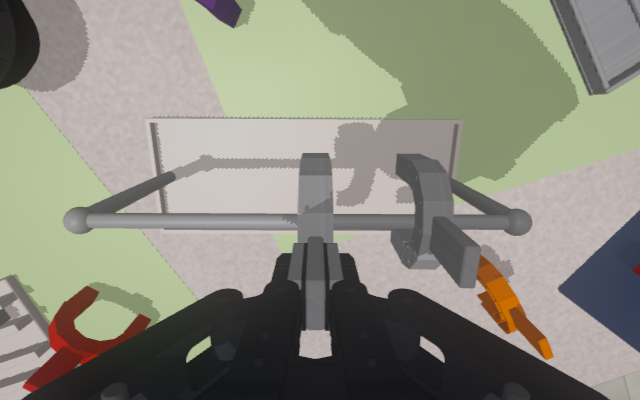

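View pics/s6c.png

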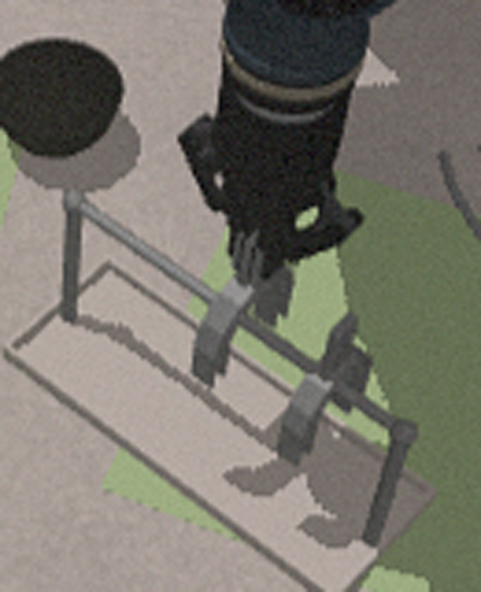

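The legs straddle the bar. Next, the sideways offset between the bar and the tray in the wrist view.

```bash
python3 -c "
from h import *
np.set_printoptions(precision=2,suppress=True)
o=np.load('w6.npy',allow_pickle=True).item();T=wristT(o)
A=ground('wrist',(518,221),140,T);B=ground('wrist',(78,220),140,T);m=(A+B)/2;print(A,B,m,np.linalg.norm(A-B),np.arctan2(*(A-B)[::-1]))
u=(A-B)/np.linalg.norm(A-B);e=o['ee_pos'][:2]-m;print('along',e@u,'perp (tool y)',e@o['tool_rot'][:2,1])
"
```

```text
[597.63 354.82] [473.76  97.15] [535.69 225.99] 285.8964686858872 1.1226673600558164
along 10.17092367670098 perp (tool y) 1.3005265943851765
```

The offset is +1.3 mm by the wrist camera and -0.4 mm by the fixed cameras, so the tray is centred. The yaw matches too. Lowering gently.

Request:
apply_moves --commands '[[1, [0, -0.5, 12], 0], [1, [0, -0.5, 22], 0], [1, [0, -0.5, 25], 0], [1, [0, -0.5, 25], 0], [1, [0, -0.5, 25], 0]]'

```text
t: 7.85
ee_pos: [540.6, 234.6, 170.6]
tool_rot: [[0.432, 0.902, 0.0], [0.902, -0.432, 0.0], [0.0, 0.0, -1.0]]
wrist_force: [0.8, 0.2, -0.3]
gripper_width: 0.083
```

Request:
apply_moves --commands '[[1, [0, 0, 1], 0], [1, [0, 0, 2], 0], [1, [0, 0, 3], 0], [1, [0, 0, 3], 0]]'

```text
t: 8.35
ee_pos: [540.3, 234.5, 167.2]
tool_rot: [[0.432, 0.902, -0.0], [0.902, -0.432, 0.0], [-0.0, -0.0, -1.0]]
wrist_force: [-0.7, -0.2, -0.6]
gripper_width: 0.087
```

Request:
apply_moves --commands '[[1, [0, 0, 0.7], 0], [1, [0, 0, 1.4], 0], [1, [0, 0, 1.4], 0]]'

```text
t: 8.72
ee_pos: [540.5, 234.6, 166.9]
tool_rot: [[0.432, 0.902, 0.001], [0.902, -0.432, 0.001], [0.001, 0.001, -1.0]]
wrist_force: [-2.3, -1.3, 7.2]
gripper_width: 0.083
```

```bash
python3 -c "
from h import *
s=r.camera('scene')
cv2.imwrite('pics/s7c.png',cv2.convertScaleAbs(cv2.resize(s[170:250,350:450],None,fx=6,fy=6,interpolation=cv2.INTER_CUBIC),alpha=1.4))
to([540.7,234,168],1.1225)"
```

```text
t 8.78 pos [540.5 234.6 166.9] yaw 1.1240 tz [ 9.e-04  5.e-04 -1.e+00] q [0.41  0.374 0.015 1.211 0.    0.856] F [-1.1 -0.8  6.8] g 0.083
shift [-0.47  0.46 -1.12] spin 0.0015
```

View pics/s7c.png

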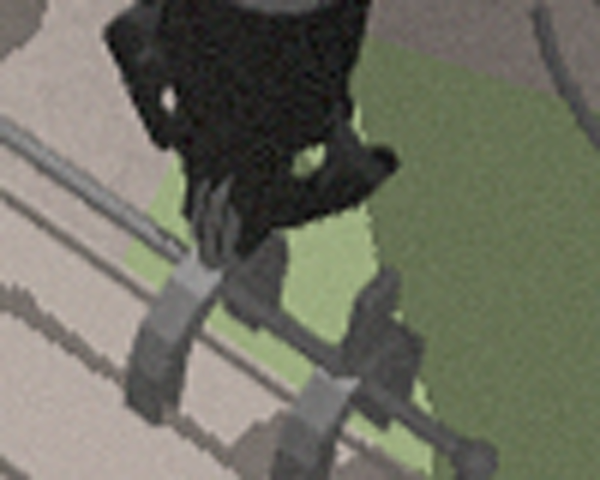

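Contact: 7 N upward at TCP z=167, where 167.7 was expected. The arch is on the bar, so I'm backing off the pressure and opening part-way.

Request:
apply_moves --commands '[[1, [0, 0, -0.7], 0], [0.6, [0, 0, -0.7], 0], [0.2, [0, 0, -0.7], 0], [-0.2, [0, 0, -0.7], 0], [-0.3, [0, 0, -0.7], 0]]' --grip_force 20

```text
t: 9.4
ee_pos: [540.4, 234.6, 166.6]
tool_rot: [[0.432, 0.902, -0.0], [0.902, -0.432, 0.0], [-0.0, -0.0, -1.0]]
wrist_force: [0.1, -0.2, -0.2]
gripper_width: 0.65
```

Request:
apply_moves --commands '[[-0.3, [0, 0, 0], 0], [-0.3, [0, 0, 0], 0], [-0.3, [0, 0, 0], 0]]'

```text
t: 9.78
ee_pos: [540.4, 234.6, 166.6]
tool_rot: [[0.432, 0.902, -0.0], [0.902, -0.432, 0.0], [0.0, -0.0, -1.0]]
wrist_force: [-0.1, 0.7, 0.8]
gripper_width: 0.646
```

```bash
python3 -c "
from h import *
cv2.imwrite('pics/w8.png',r.camera('wrist'))
to([540.7,234,168],1.1225)"
```

```text
t 9.82 pos [540.4 234.6 166.7] yaw 1.1240 tz [ 0.e+00  1.e-04 -1.e+00] q [0.409 0.374 0.016 1.212 0.    0.856] F [ 0.1 -0.  -0.2] g 0.65
shift [-0.41  0.52 -1.33] spin 0.0015
```

View pics/w8.png

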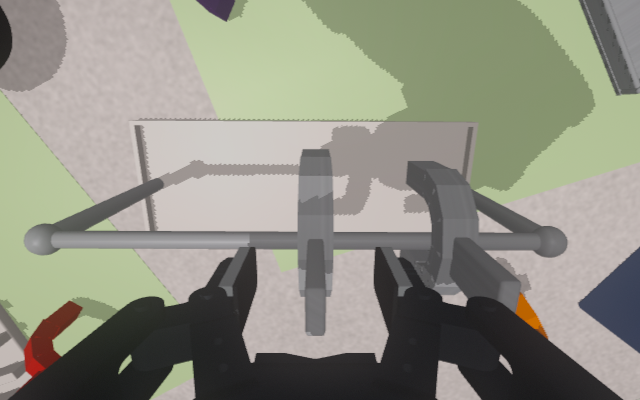

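The tray stands free between the open fingers, upright over the bar. Its handle is at (316,290), and the hung tray is untouched at (450,220). Retreating straight up.

Request:
apply_moves --commands '[[-0.3, [0, 0, -15], 0], [-0.3, [0, 0, -40], 0], [-0.3, [0, 0, -80], 0], [-0.3, [0, 0, -130], 0], [-0.3, [0, 0, -140], 0]]'

```text
t: 10.45
ee_pos: [541.4, 235.0, 311.2]
tool_rot: [[0.432, 0.902, 0.006], [0.902, -0.432, 0.003], [0.005, 0.004, -1.0]]
wrist_force: [0.1, 0.6, -1.3]
gripper_width: 0.65
```

Request:
apply_moves --commands '[[-0.3, [0, 60, 0], 0], [-0.3, [-55, 90, 0], 0], [-0.3, [-110, 90, 0], 0], [-0.3, [-170, 90, 0], 0], [-0.3, [-220, 90, 0], 0]]'

```text
t: 11.08
ee_pos: [525.2, -4.5, 306.6]
tool_rot: [[0.432, 0.902, -0.0], [0.902, -0.432, -0.0], [-0.0, -0.0, -1.0]]
wrist_force: [0.2, -1.2, -0.3]
gripper_width: 0.649
```

Request:
apply_moves --commands '[[-0.3, [-60, 0, 0], 0], [-0.3, [-60, 0, 0], 0], [-0.3, [-60, 0, 0], 0]]'

```text
t: 11.45
ee_pos: [500.7, -56.9, 306.8]
tool_rot: [[0.433, 0.901, 0.0], [0.901, -0.433, 0.0], [0.001, 0.0, -1.0]]
wrist_force: [-0.0, 0.2, 0.2]
gripper_width: 0.651
```

```bash
python3 -c "
from h import *
s=r.camera('scene');t=r.camera('top')
cv2.imwrite('pics/s9.png',s);cv2.imwrite('pics/t9.png',t)
cv2.imwrite('pics/s9c.png',cv2.convertScaleAbs(cv2.resize(s[160:270,315:445],None,fx=5,fy=5,interpolation=cv2.INTER_CUBIC),alpha=1.4))
cv2.imwrite('pics/t9c.png',cv2.convertScaleAbs(cv2.resize(t[155:250,200:330],None,fx=6,fy=6,interpolation=cv2.INTER_CUBIC),alpha=1.4))
to([540.7,234,168],1.1225)"
```

```text
t 11.55 pos [501.  -56.  306.5] yaw 1.1251 tz [-1.e-04  3.e-04 -1.e+00] q [-0.111  0.188  0.112  1.495  0.     0.334] F [-0.2  0.3 -0.1] g 0.651
shift [278.73 -89.2  138.58] spin 0.0026
```

View pics/s9c.png

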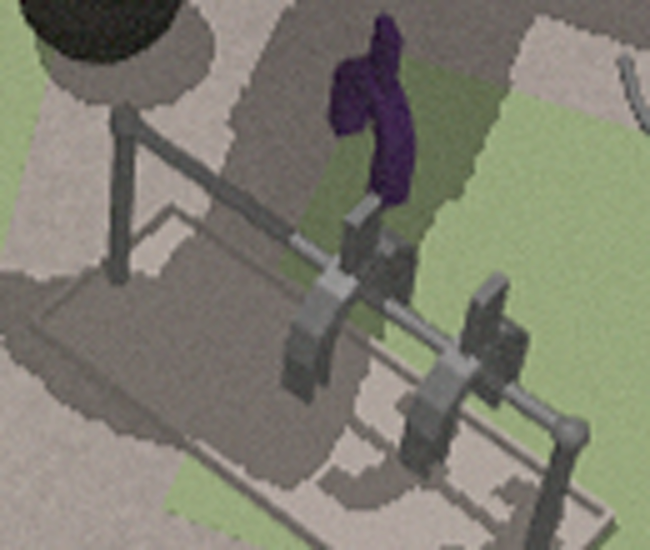

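View pics/t9c.png

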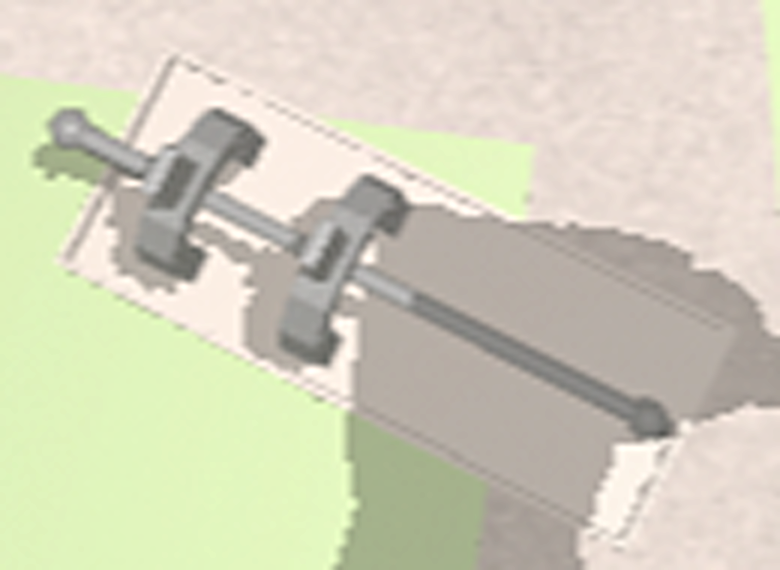

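View pics/s9.png

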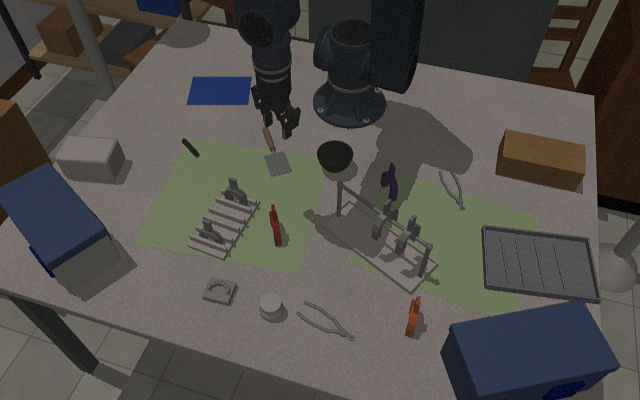

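Both trays hang upright and parallel on the bar. In the enlarged top crop the placed tray is at about (325,255), with one leg on each side of the bar and the handle up. The hung tray is where it was, at about (180,190). The arm is clear, so I'm handing the job in.

```bash
python3 -c "
from station import r
print(r.job_done(), r.get_obs()['t'])"
```

```text
the job is handed in; nothing more can be done
the job is handed in; nothing more can be done
```

The large tray is hanging over the drying bar with a leg on each side and the handle up, next to the tray that was already there. I lifted it from the middle slot by its handle, lowered it until it touched the bar (about 7 N), released it and moved the arm clear. The job was handed in at about 11.6 s.

- **Placement:** it sits at about +10 mm along the bar, roughly 74 mm from the other tray, which has not moved. The last scene and top pictures show both trays upright and parallel, with the other two trays still in the stand and the look-alikes untouched.
- **Disagreement:** the wrist and fixed cameras differed by about 1.7 mm on where the bar is across its width, within the 2 mm calibration. I placed the tray between the two readings.
- **Not measured:** I judged squareness by eye after release. I did not re-measure the tray's angle. Just before release, the gripper's angle matched the bar's to about 0.002 rad.

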